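# Hand brake check on the film stand

### The arm

A 6-joint arm with a two-finger parallel gripper is mounted at the origin on the work surface. World frame = base frame: x ahead of the robot, y to its left, z up, the work surface at z = 0. Lengths are in m, angles in rad, forces in N, time in s.
With the tool pointing down it reaches from about 0.2 to 0.875 m from the base axis. Payload 3.4 kg.
Tool frame: the origin (TCP) lies midway between the tips of the shut fingers; the grasp point (between the pads) lies tcp_to_grasp behind it (tcp_to_grasp is the distance from the TCP to the grasp point, in m); y points along the fingers, z is the direction in which the jaws open and shut, and the axes are right-handed (so a half turn about y gives the same grasp; the last joint's range is limited). The gripper opens to 94 mm and grips with 3 to 60 N. Pads are 16 mm wide; open, the fingers measure 119 mm over their backs; the gripper's body (75 mm by 177 mm) begins 78 mm behind the grasp point.
Start: joints at [-1.377, 0.276, 1.505, -0, 1.361, -0.121], TCP at [0.178, -0.547, 0.181] pointing down, gripper open.
Joint ranges: [-2.89, 2.89], [-0.75, 2.08], [0.22, 2.7], [-1.18, 4.32], [0.11, 2.71], [-2.7, 2.7]. Speed limits (rad/s): [2.57, 2.57, 3.14, 3.14, 3.14, 3.14].

### API

Orientations are given as a rotation vector (axis times angle).
In Python, from station import * gives the robot as it stands.
- The arm moves only by the tool servo_tool, never from a script. Its argument "plan" is one flat list of numbers, 7 for each row, row after row: the shift along the tool's x, y, z scaled (see below), then the turn, a rotation vector about the tool's x, y, z scaled (see below), then the opening, from 0 (shut) to 1 (fully open). In form: [dx, dy, dz, wx, wy, wz, grip, dx, dy, dz, wx, wy, wz, grip, ...]. A call has 1 to 5 rows; each row shifts and turns the pose as measured when the row begins, along the tool's axes as they then stand; what a row does not reach is not made up. The controller multiplies each number of a shift by 0.5 m and each number of a turn by pi/4 rad. A row lasts 1/10 s, in which the tool goes at most 50 mm and 8.59 degrees, less where a joint would pass 70% of its speed; a pose out of reach is approached as far as the arm can. A call with a number of a shift or a turn outside -1 to 1 is refused whole. A call with a gripper value outside its range is refused whole. The fingers move at their own pace and stop on an object; the grip force is fixed at half the most. Time passes only in rows, so rows that do not move let the fingers close. It gives the time, the measured TCP pose, the force and the opening at its end, in the units of the state.
- observe(): the state, without advancing time (a new reading comes with each control period).
- capture(name): name is "side" or "top"; returns a dict with "color" (400x640x3 uint8, red, green, blue), "intrinsics" (3x3 intrinsics, pixels), "R" (3x3) and "t" (3): a world point X has camera coordinates R X + t. Camera axes: x right, y down, z forward; pixel columns grow to the right and rows downward; lengths in m; the calibration is good to about 2 mm. A picture is of the moment at which its call begins. There is no depth.
- close_job(): hands the job in, once; it reports no verdict.
The state is a dict: "time_s": time; "q": joint angles; "dq": joint speeds; "joint_efforts": joint torques, N m; "eef_pos": TCP position; "tcp_rot": TCP orientation; "force": force on the tool from outside, world axes, zero at the start; "wrist_torque": the same for the moment, N m; "gripper_width": finger opening in m.
Only numpy, scipy, OpenCV 4.12 (cv2) and the standard library are available. Lean on these libraries where they do the work, as an engineer would, in place of code of your own. Each camera call takes 0.05 s, during which the arm holds its last target.

### The job

On the film stand with the red brake lever, use the outside of the fingers to press the lever in towards the grab bar until it comes up against its stop short of the bar, keep it there for a good second without forcing it, and let it spring fully back out. Then press the green button on that same stand right down and let it up, to acknowledge the brake check. Only push: do not pinch or hook the lever from behind, keep off the grab bar, and leave the stand with the blue lever and the things lying about as they are.

Things in the scene. Friction and masses are not known exactly. Their poses are not given: they have to be found in the camera images.
- red_lever (a joint): hinge of the red hand brake lever, rad: 0 = sprung fully out, 0.30 = fully in against its stop, blade parallel to the grab bar and about 25 mm clear of it. Vertical axis; pressing it in turns it anticlockwise seen from above. A spring pushes it out: about 3 N at the press point when out, 8 N at the stop.
- red_press (a point): point on the outer face of the red lever's blade, 100 mm from the pivot, 165 mm above the table. x axis: square through the blade towards the bar; -y: along the blade from pivot to ball end; z up. Blade 150 mm long to the centre of its 26 mm ball end, 22 mm high (z), 12 mm thick, sweeping in a level plane. Its inner face is lined with black rubber. In front of and under the lever nothing is higher than 70 mm.
- red_pivot (a point): the red lever's pivot, on the vertical hinge axis at mid-height of the blade (165 mm above the table); turns with the lever, axes as the press point's (which is at -6, -100, 0 mm in this frame)
- red_bar: fixed black grab bar of the stand with the red lever: level, 28 mm thick, axis 165 mm above the table (its top 179 mm), with a slim post at its free end. Origin on its axis, level with the stand's middle; its y axis runs along the bar (from y = -85 mm to the head block at +60 mm), its -x axis points to the lever.
- red_button_top (a point): centre of the top of the green button, 26 mm across, on the grey head block of the stand with the red lever, about 202 mm above the table when out; it is pressed straight down
- red_button (a joint): travel of that button, m: 0 = out, 0.006 = fully down; sprung, about 5 N at the bottom
- red_stand: film unwind stand with the red lever, bolted down: white base plate 250 x 220 x 12 mm, orange film reel behind the bar (its top 148 mm above the table), grey head block 180 mm high at the lever's pivot end. Origin on the table under the stand; x from lever to bar to reel, y along the bar towards the head block.
- blue_lever (a joint): hinge of the blue hand brake lever, rad: 0 = sprung fully out, 0.30 = fully in against its stop, blade parallel to the grab bar and about 25 mm clear of it. Vertical axis; pressing it in turns it anticlockwise seen from above. A spring pushes it out: about 3 N at the press point when out, 8 N at the stop.
- blue_press (a point): point on the outer face of the blue lever's blade, 100 mm from the pivot, 165 mm above the table. x axis: square through the blade towards the bar; -y: along the blade from pivot to ball end; z up. Blade 150 mm long to the centre of its 26 mm ball end, 22 mm high (z), 12 mm thick, sweeping in a level plane. Its inner face is lined with black rubber. In front of and under the lever nothing is higher than 70 mm.
- blue_pivot (a point): the blue lever's pivot, on the vertical hinge axis at mid-height of the blade (165 mm above the table); turns with the lever, axes as the press point's (which is at -6, -100, 0 mm in this frame)
- blue_bar: fixed black grab bar of the stand with the blue lever: level, 28 mm thick, axis 165 mm above the table (its top 179 mm), with a slim post at its free end. Origin on its axis, level with the stand's middle; its y axis runs along the bar (from y = -85 mm to the head block at +60 mm), its -x axis points to the lever.
- blue_button_top (a point): centre of the top of the green button, 26 mm across, on the grey head block of the stand with the blue lever, about 202 mm above the table when out; it is pressed straight down
- blue_button (a joint): travel of that button, m: 0 = out, 0.006 = fully down; sprung, about 5 N at the bottom
- blue_stand: film unwind stand with the blue lever, bolted down: white base plate 250 x 220 x 12 mm, pale clear-blue film reel behind the bar (its top 148 mm above the table), grey head block 180 mm high at the lever's pivot end. Origin on the table under the stand; x from lever to bar to reel, y along the bar towards the head block.
- tape_roll: amber tape roll lying flat on the base plate under the red lever, 58 mm across, 25 mm high; a bystander, origin under its centre
- jar: small amber jar with a white lid, 44 mm across, about 60 mm high, between the stands or just in front of the gap between them; a bystander, origin under its centre
- cake_far: flat cake in a clear round pack, 104 mm across, 26 mm high, beyond the stands; a bystander, origin under its centre
- spray: white bottle with a blue cap, 66 mm across, about 190 mm high, left of the stands; a bystander, origin under its centre
- mug: white mug, 80 mm across, 90 mm high, right of the stands; a bystander, origin under its centre
- dispenser: blue tape dispenser, 160 x 60 mm, about 100 mm high, right of the stands; a bystander, origin under its centre
- scraper: flat spatula with a wooden handle, lying left of the stands; a bystander, origin under its centre

How it is judged:
By the outcome, as a careful person would: the job done as asked, in the order asked, and still so for the second after the job is handed in, with the robot touching nothing.
It also fails if it takes over 54 s, if anything falls off the work surface, if the arm or the gripper's body presses on something with over 40 N, if the wrist force passes 120 N, or if a joint passes its speed limit or range.

## Working session

There is one attempt and no reset: what is moved stays moved. The work goes in short steps, Python scripts to look and compute and a tool call to move; the robot and the scene stay as the last step left them, time stands still between calls to the robot, and variables do not carry over. Pictures are saved under pics/ and viewed, and the job is handed in when it is done.

Besides the shell and the picture viewer there is one more tool, called after "Emit:" by a JSON object that holds its "method" and its "body", one argument or row to a line. servo_tool: Moves the arm, as the interface text tells. Its arguments: {"type":"object","properties":{"plan":{"type":"array"}},"required":["plan"]}

```bash
mkdir -p pics; ls
python3 - <<'E'
from station import *
import cv2, numpy as np
s=observe()
for k in s: print(k,s[k])
for n in("side","top"):
    c=capture(n); cv2.imwrite(f"pics/{n}0.png",c["color"][:,:,::-1]); print(n,c["intrinsics"],c["R"],c["t"])
    np.savez(f"{n}0.npz",**c)
E
```

```text
pics
time_s 0.0
q [-1.37697973e+00  2.76553188e-01  1.50606705e+00 -2.82692455e-05
  1.36071309e+00 -1.21020469e-01]
dq [ 0.00014078  0.00078712  0.00150538  0.00109201 -0.00105048  0.00021015]
joint_efforts [ 3.15091260e-03 -4.04571676e+01 -2.37223488e+01  7.04648369e-02
  3.43693967e-02 -1.42540171e-04]
eef_pos [ 0.17791313 -0.54616019  0.17995496]
tcp_rot [-0.32573938  2.05330732 -2.04969611]
force [ 0.70749415 -0.06164939 -0.12566399]
wrist_torque [-0.042385    0.01220058 -0.01448803]
gripper_width 0.09359414337778424
side [[388.38917788   0.         322.98813754]
 [  0.         388.38917788 203.52911855]
 [  0.           0.           1.        ]] [[-0.70022744 -0.71390241 -0.00498744]
 [-0.52887366  0.52341029 -0.66808257]
 [ 0.47955624 -0.46517202 -0.74407043]] [0.40227462 0.39612739 1.13400069]
top [[503.98206297   0.         319.38294976]
 [  0.         503.98206297 191.74458465]
 [  0.           0.           1.        ]] [[ 0.05026612 -0.99873433  0.00174935]
 [-0.973936   -0.04940578 -0.22137693]
 [ 0.22118316  0.009424   -0.97518675]] [0.0056189  0.5840979  1.48815055]
```

View pics/side0.png

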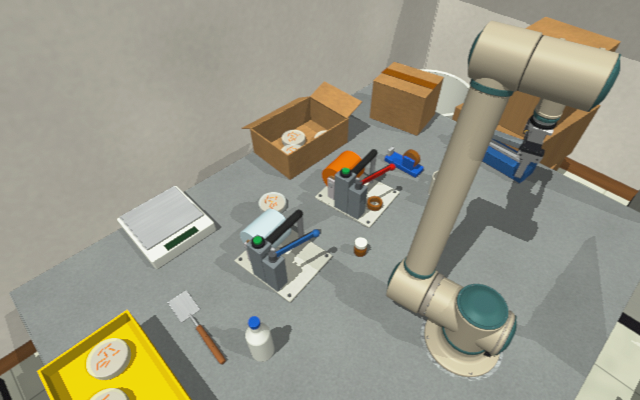

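View pics/top0.png

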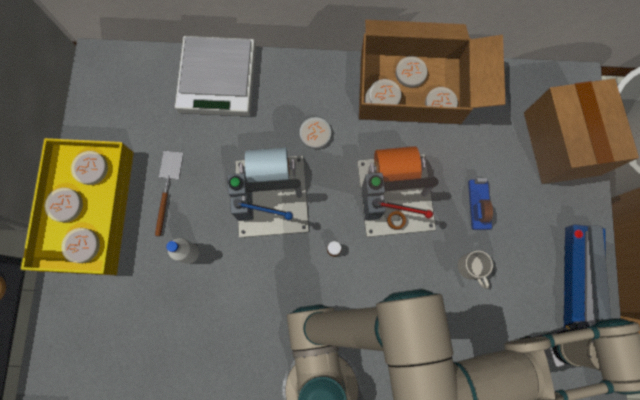

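```bash
cat > h.py <<'E'
import numpy as np, cv2
def load(n): return dict(np.load(n+".npz"))
def ray(c,uv):
    d=np.linalg.inv(c["intrinsics"])@np.array([uv[0],uv[1],1.]); return -c["R"].T@c["t"], c["R"].T@d
def onz(c,uv,z):
    o,d=ray(c,uv); return o+d*(z-o[2])/d[2]
def tri(c1,u1,c2,u2):
    o1,d1=ray(c1,u1);o2,d2=ray(c2,u2)
    s=np.linalg.lstsq(np.c_[d1,-d2],o2-o1,rcond=None)[0]
    a,b=o1+s[0]*d1,o2+s[1]*d2
    return (a+b)/2,np.linalg.norm(a-b)
def proj(c,X):
    p=c["intrinsics"]@(c["R"]@np.array(X)+c["t"]); return p[:2]/p[2]
def comps(c,col,roi):
    h=cv2.cvtColor(c["color"],cv2.COLOR_RGB2HSV); H,S,V=[h[...,i].astype(int) for i in range(3)]
    if col=="red": m=((H<5)|(H>172))&(S>170)&(V>60)
    if col=="green": m=(H>50)&(H<80)&(S>150)&(V>60)
    x0,y0,x1,y1=roi; k=np.zeros(m.shape,np.uint8); k[y0:y1,x0:x1]=1
    return (m&(k>0)).astype(np.uint8)
E
python3 - <<'E'
from h import *
T,S=load("top0"),load("side0")
R={}
for n,c,rr,rg in(("top",T,(340,190,460,235),(355,170,390,195)),("side",S,(345,150,405,195),(335,160,360,182))):
    for col,r in(("red",rr),("green",rg)):
        m=comps(c,col,r); ys,xs=np.nonzero(m); p=np.c_[xs,ys].astype(np.float32)
        print(n,col,len(p),p.mean(0),p.min(0),p.max(0))
        R[n,col]=p.mean(0)
        if col=="red": print(cv2.fitLine(p,cv2.DIST_L2,0,.01,.01).ravel())
print(tri(T,R["top","green"],S,R["side","green"]),onz(T,R["top","green"],.2),onz(S,R["side","green"],.2))
print(tri(T,R["top","red"],S,R["side","red"]))
for n,c,b in(("top",T,(350,140,450,240)),("side",S,(310,140,410,230))):
    x0,y0,x1,y1=b; cv2.imwrite(f"pics/{n}c.png",cv2.resize(c["color"][y0:y1,x0:x1,::-1],None,fx=6,fy=6,interpolation=cv2.INTER_CUBIC))
E
```

```text
top red 129 [409.5814  209.35658] [382. 203.] [431. 216.]
[9.7752976e-01 2.1079746e-01 4.0958139e+02 2.0935658e+02]<stdin>:7: RuntimeWarning: Mean of empty slice.
  ret = um.true_divide(
Traceback (most recent call last):
ValueError: zero-size array to reduction operation minimum which has no identity
```

```bash
sed -i 's/(H>50)&(H<80)&(S>150)&(V>60)/(H>45)\&(H<90)\&(S>100)\&(V>40)/' h.py
cat > m.py <<'E'
from h import *
T,S=load("top0"),load("side0")
R={}
for n,c,rr,rg in(("top",T,(340,190,460,235),(355,170,390,195)),("side",S,(345,150,405,195),(335,160,360,182))):
    for col,r in(("red",rr),("green",rg)):
        m=comps(c,col,r); ys,xs=np.nonzero(m); p=np.c_[xs,ys].astype(np.float32)
        print(n,col,len(p),p.mean(0),p.min(0),p.max(0))
        R[n,col]=p.mean(0)
        if col=="red": print(cv2.fitLine(p,cv2.DIST_L2,0,.01,.01).ravel())
print(tri(T,R["top","green"],S,R["side","green"]),onz(T,R["top","green"],.2),onz(S,R["side","green"],.2))
print(tri(T,R["top","red"],S,R["side","red"]))
for n,c,b in(("top",T,(350,140,450,240)),("side",S,(310,140,410,230))):
    x0,y0,x1,y1=b; cv2.imwrite(f"pics/{n}c.png",cv2.resize(c["color"][y0:y1,x0:x1,::-1],None,fx=6,fy=6,interpolation=cv2.INTER_CUBIC))
E
python3 m.py
```

```text
top red 129 [409.5814  209.35658] [382. 203.] [431. 216.]
[9.7752976e-01 2.1079746e-01 4.0958139e+02 2.0935658e+02]
top green 53 [375.45282 181.05661] [372. 177.] [379. 185.]
side red 153 [378.6536  172.86928] [362. 164.] [394. 183.]
[  0.88355654  -0.46832448 378.6536     172.86928   ]
side green 46 [345.36957 170.76086] [342. 168.] [349. 174.]
(array([ 0.59146578, -0.12375236,  0.19608273]), np.float64(0.0023189260403171227)) [ 0.59147605 -0.12274503  0.2       ] [ 0.58762054 -0.12109289  0.2       ]
(array([ 0.52281616, -0.2259381 ,  0.16349398]), np.float64(0.0011771147293186232))
```

Run:
```python
from h import *
for n,b in(("top",(350,140,450,240)),("side",(310,140,410,230))):
    c=load(n+"0");x0,y0,x1,y1=b; cv2.imwrite(f"pics/{n}c.png",cv2.resize(c["color"][y0:y1,x0:x1,::-1],None,fx=6,fy=6,interpolation=cv2.INTER_CUBIC))
```

```text
(no output)
```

View pics/topc.png

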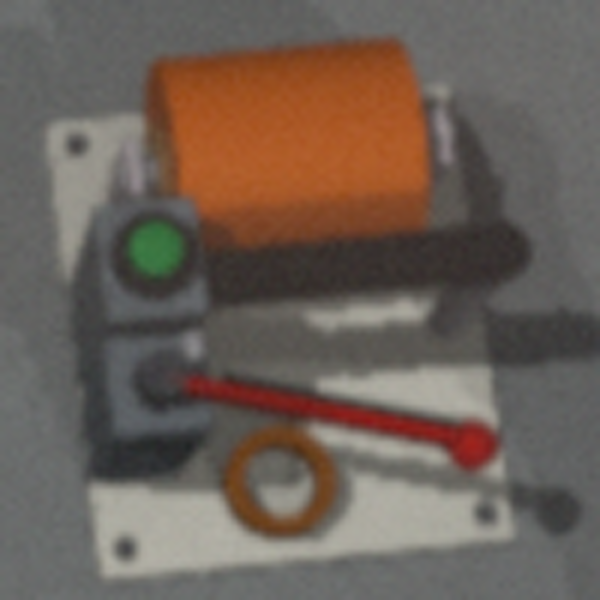

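View pics/sidec.png

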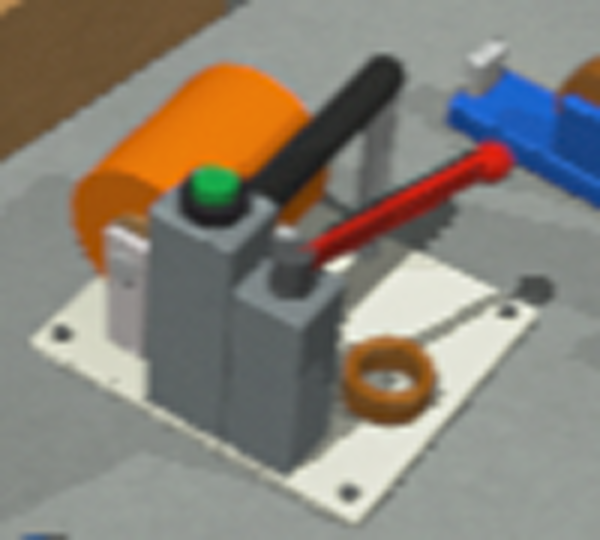

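Run:
```python
from h import *
T,S=load("top0"),load("side0")
t=lambda u,v:np.array([350+(u+.5)/6-.5,140+(v+.5)/6-.5])
s=lambda u,v:np.array([310+(u+.5)/6-.5,140+(v+.5)/6-.5])
b,e=tri(T,t(474,445),S,s(491,161));print("ball",b,e,onz(T,t(474,445),.165),onz(S,s(491,161),.165))
p,e=tri(T,t(160,378),S,s(293,245));print("piv",p,e,onz(T,t(160,378),.177),onz(S,s(293,243),.177))
print("button",onz(T,t(156,250),.202),onz(S,s(215,184),.202))
C=[onz(T,t(*x),.012) for x in((50,130),(105,575),(512,538))]
C2=[onz(S,s(*x),.012) for x in((33,342),(355,522),(538,312))]
for c in (C,C2):
    print(np.array(c)); d=c[0]-c[1]; print("yaw x",np.arctan2(d[1],d[0]),np.linalg.norm(d)); d=c[1]-c[2]; print("yaw y",np.arctan2(-d[0],d[1]),np.linalg.norm(d))
# bar via top, centre line
a=onz(T,t(215,275),.17);f=onz(T,t(515,251),.17);print("bar",a,f,np.arctan2(-(a-f)[0],(a-f)[1]))
```

```text
ball [ 0.51108297 -0.28003455  0.16722334] 0.0010610743881803652 [ 0.51198053 -0.28025718  0.165     ] [ 0.51192717 -0.28235138  0.165     ]
piv [ 0.53239114 -0.12769148  0.18790446] 0.0006294672033420291 [ 0.53440868 -0.12901217  0.177     ] [ 0.54068409 -0.13744629  0.177     ]
button [ 0.59042302 -0.12291949  0.202     ] [ 0.58783797 -0.12144627  0.202     ]
[[ 0.70258762 -0.0838582   0.012     ]
 [ 0.46274849 -0.12057331  0.012     ]
 [ 0.49297406 -0.33274203  0.012     ]]
yaw x 0.15190298103709704 0.24263306987246164
yaw y 0.14150786522811842 0.21431087230165738
[[ 0.70253964 -0.08290005  0.012     ]
 [ 0.45947148 -0.1184094   0.012     ]
 [ 0.49063849 -0.33483524  0.012     ]]
yaw x 0.14506189603101816 0.24564821202607146
yaw y 0.14302453654855996 0.21865847010723047
bar [ 0.58764746 -0.15484191  0.17      ] [ 0.60682771 -0.29866685  0.17      ] 0.13257604586618738
```

Run:
```python
from station import *
import station
from scipy.spatial.transform import Rotation as Ro
s=observe(); print(Ro.from_rotvec(s["tcp_rot"]).as_matrix().round(3)); print([n for n in dir(station) if n[0]!='_']); print(getattr(station,"tcp_to_grasp",None))
```

```text
[[-0.951 -0.     0.31 ]
 [-0.31   0.002 -0.951]
 [-0.    -1.    -0.002]]
['Unreachable', 'capture', 'close_job', 'observe', 'tcp_to_grasp']
0.0188
```

Emit:
{"method": "servo_tool", "body": {
  "plan": [0,0,0,0,0.15,0,0,0,0,0,0,0.15,0,0,0,0,0,0,0.1,0,0,0,0,0,0,0,0,0]
}}

```text
time_s: 0.5
eef_pos: [0.1776, -0.5447, 0.1779]
tcp_rot: [-0.011, -2.222, 2.208]
force: [-0.7, -0.2, -0.6]
gripper_width: 0.0661
```

Emit:
{"method": "servo_tool", "body": {
  "plan": [-0.06,-0.01,-0.04,0,0,0,0,-0.06,-0.01,-0.06,0,0,0,0,-0.06,0,-0.06,0,0,0,0,-0.06,0,-0.06,0,0,0,0,-0.06,0,-0.06,0,0,0,0]
}}

```text
time_s: 1.0
eef_pos: [0.3296, -0.406, 0.1862]
tcp_rot: [-0.009, -2.222, 2.206]
force: [1.1, 0.1, -1.0]
gripper_width: 0.0256
```

Remaining: +0.135 x, +0.176 y.

Emit:
{"method": "servo_tool", "body": {
  "plan": [-0.05,0,-0.07,0,0,0,0,-0.05,0,-0.07,0,0,0,0,-0.05,0,-0.07,0,0,0,0,-0.05,0,-0.07,0,0,0,0,-0.05,0,-0.07,0,0,0,0]
}}

```text
time_s: 1.5
eef_pos: [0.4603, -0.2245, 0.1862]
tcp_rot: [0.001, -2.227, 2.21]
force: [-0.1, -0.6, -0.2]
gripper_width: 0.0005
```

```bash
cat > look.py <<'E'
import sys
from station import *
import cv2,numpy as np
from scipy.spatial.transform import Rotation as Ro
tag=sys.argv[1]; s=observe()
print(s["time_s"],s["eef_pos"],s["force"],s["gripper_width"],s["dq"].round(3) if hasattr(s["dq"],"round") else s["dq"]); print(Ro.from_rotvec(s["tcp_rot"]).as_matrix().round(3))
im=[]
for n,b in(("top",(340,130,470,240)),("side",(300,130,430,240))):
    c=capture(n); np.savez(n+tag+".npz",**c); x0,y0,x1,y1=b; im.append(cv2.resize(c["color"][y0:y1,x0:x1,::-1],None,fx=3,fy=3,interpolation=cv2.INTER_CUBIC))
cv2.imwrite(f"pics/{tag}.png",np.hstack(im))
E
python3 look.py a
```

```text
1.5 [ 0.46030913 -0.22454769  0.18622585] [-0.07027892 -0.577088   -0.16148903] 0.0005486018752738097 [ 0.882  0.086 -0.109  0.006  0.014  0.853]
[[-1.    -0.003 -0.003]
 [ 0.003  0.007 -1.   ]
 [ 0.003 -1.    -0.007]]
```

View pics/a.png

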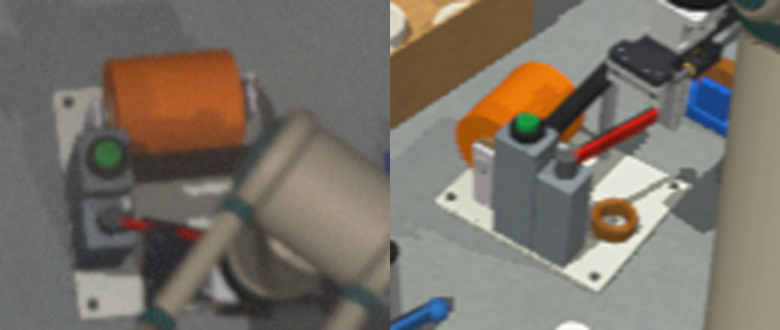

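Emit:
{"method": "servo_tool", "body": {
  "plan": [0,0,0,0,0,0,0,0,0.04,0,0,0,0,0,0,0.04,0,0,0,0,0,0,0,0,0,0,0,0]
}}

```text
time_s: 2.0
eef_pos: [0.4606, -0.2236, 0.1454]
tcp_rot: [-0.011, 2.227, -2.211]
force: [-0.3, -0.4, 0.2]
gripper_width: 0.0002
```

```bash
python3 look.py b
python3 - <<'E'
from h import *
T,S=load("topb"),load("sideb")
print(proj(S,(.4603,-.22,.145)), proj(S,(.511,-.28,.167)))
E
```

```text
2.0 [ 0.46063455 -0.22361951  0.14537856] [-0.25700045 -0.41654915  0.24656111] 0.0001944030880750734 [-0.02  -0.021 -0.04  -0.005  0.016 -0.012]
[[-1.    -0.003  0.008]
 [-0.008  0.007 -1.   ]
 [ 0.003 -1.    -0.007]]
[391.01018128 186.44830912] [391.27473009 166.44351052]
```

View pics/b.png

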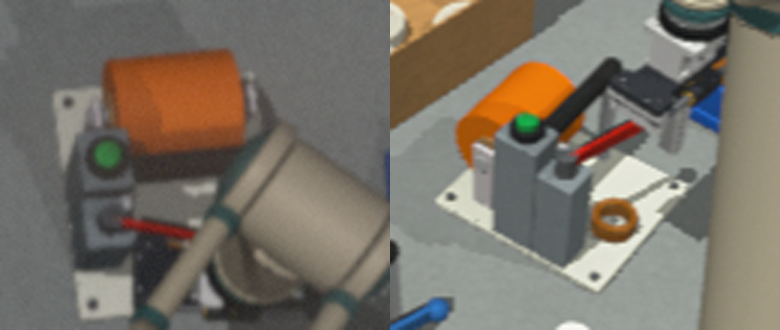

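Emit:
{"method": "servo_tool", "body": {
  "plan": [-0.024,0.004,0.006,0,0,0,0,-0.024,0.004,0.006,0,0,0,0,-0.01,0,0,0,0,0,0,0,0,0,0,0,0,0]
}}

```text
time_s: 2.5
eef_pos: [0.4959, -0.2342, 0.1465]
tcp_rot: [0.002, 2.217, -2.214]
force: [0.3, -0.7, 0.1]
gripper_width: 0.0008
```

Emit:
{"method": "servo_tool", "body": {
  "plan": [-0.006,0.004,-0.004,0,0,0,0,0,0,0,0,0,0,0,-0.006,0,-0.002,0,0,0,0,0,0,0,0,0,0,0]
}}

```text
time_s: 2.9
eef_pos: [0.5025, -0.2304, 0.1444]
tcp_rot: [0.001, 2.217, -2.213]
force: [-0.4, 0.2, -0.4]
gripper_width: 0.0003
```

Emit:
{"method": "servo_tool", "body": {
  "plan": [-0.008,0,0,0,0,0,0,0,0,0,0,0,0,0,-0.008,0,0,0,0,0,0,0,0,0,0,0,0,0]
}}

```text
time_s: 3.3
eef_pos: [0.5068, -0.2307, 0.1443]
tcp_rot: [-0.009, 2.22, -2.218]
force: [-2.2, 0.2, 1.0]
gripper_width: 0.0004
```

Emit:
{"method": "servo_tool", "body": {
  "plan": [-0.012,0,0,0,0,0,0,-0.012,0,0,0,0,0,0,0,0,0,0,0,0,0]
}}

```text
time_s: 3.6
eef_pos: [0.516, -0.2321, 0.1443]
tcp_rot: [0.016, -2.219, 2.223]
force: [-4.7, 0.0, 3.6]
gripper_width: 0.0008
```

Emit:
{"method": "servo_tool", "body": {
  "plan": [-0.012,0,0,0,0,0,0,-0.012,0,0,0,0,0,0,0,0,0,0,0,0,0]
}}

```text
time_s: 3.9
eef_pos: [0.5231, -0.2325, 0.1443]
tcp_rot: [0.028, -2.213, 2.219]
force: [-6.4, -0.6, 4.4]
gripper_width: 0.0006
```

Emit:
{"method": "servo_tool", "body": {
  "plan": [-0.012,-0.002,0,0,0,0,0,-0.012,-0.002,0,0,0,0,0,0,0,0,0,0,0,0]
}}

```text
time_s: 4.2
eef_pos: [0.5266, -0.2326, 0.1444]
tcp_rot: [0.049, -2.205, 2.209]
force: [-6.9, -0.6, 6.3]
gripper_width: 0.0005
```

```bash
python3 look.py c
```

```text
4.2 [ 0.52655028 -0.2325564   0.14435553] [-6.90319496 -0.64866571  6.34929041] 0.0004986244206294328 [-0.007 -0.01   0.018 -0.033  0.041 -0.002]
[[-0.999 -0.036  0.008]
 [-0.008 -0.002 -1.   ]
 [ 0.036 -0.999  0.002]]
```

View pics/c.png

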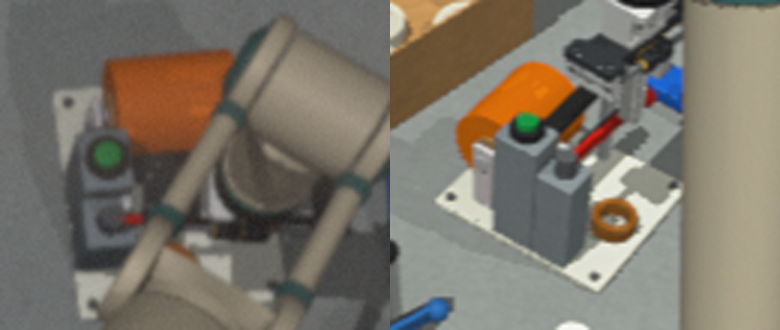

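Emit:
{"method": "servo_tool", "body": {
  "plan": [-0.01,-0.004,0,0,0,0.02,0,-0.01,-0.004,0,0,0,0.02,0,0,0,0,0,0,0.01,0]
}}

```text
time_s: 4.6
eef_pos: [0.5264, -0.2322, 0.1444]
tcp_rot: [0.03, -2.217, 2.217]
force: [-7.5, -1.7, 5.5]
gripper_width: 0.0007
```

```bash
python3 look.py d
```

```text
4.6 [ 0.52640375 -0.23217694  0.14435855] [-7.50309049 -1.73044067  5.46064972] 0.0006527675746575484 [-0.036 -0.048  0.088  0.016 -0.053 -0.043]
[[-1.    -0.018  0.009]
 [-0.009  0.    -1.   ]
 [ 0.018 -1.    -0.   ]]
```

Emit:
{"method": "servo_tool", "body": {
  "plan": [-0.016,-0.004,0,0,0,0.02,0,-0.016,-0.004,0,0,0,0.02,0]
}}

```text
time_s: 4.9
eef_pos: [0.5335, -0.2317, 0.1448]
tcp_rot: [-0.015, 2.221, -2.216]
force: [-8.6, -1.6, -3.8]
gripper_width: 0.0001
```

```bash
python3 look.py e
```

```text
4.9 [ 0.53346371 -0.23169129  0.14481317] [-8.58217125 -1.59719886 -3.79661872] 0.00012481945294407946 [ 0.002  0.012 -0.021  0.043 -0.04  -0.011]
[[-1.    -0.004  0.01 ]
 [-0.01   0.002 -1.   ]
 [ 0.004 -1.    -0.002]]
```

View pics/e.png

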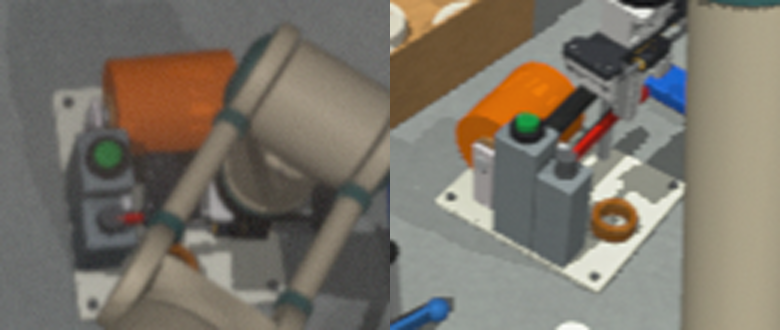

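```bash
cat > yaw.py <<'E'
import sys
from h import *
for tag in sys.argv[1:]:
  for n,roi in(("side",(355,150,420,200)),("top",(370,190,440,230))):
    c=load(n+tag); m=comps(c,"red",roi); ys,xs=np.nonzero(m)
    if len(xs)<8: print(tag,n,"few");continue
    P=np.array([onz(c,(x,y),.165)[:2] for x,y in zip(xs,ys)],np.float32)
    l=cv2.fitLine(P,cv2.DIST_HUBER,0,.001,.001).ravel(); d=l[:2]*np.sign(-l[1]); 
    print(tag,n,len(xs),"yaw",round(float(np.arctan2(d[0],-d[1])),3),"ymin/max",P[:,1].min().round(3),P[:,1].max().round(3), "x at y=-.18",round(float(l[2]+d[0]/d[1]*(-.18-l[3])),4), "at -.27",round(float(l[2]+d[0]/d[1]*(-.27-l[3])),4))
E
python3 yaw.py 0 c d e
```

```text
0 side 153 yaw -0.152 ymin/max -0.296 -0.148 x at y=-.18 0.5293 at -.27 0.5155
0 top 129 yaw -0.167 ymin/max -0.287 -0.147 x at y=-.18 0.5297 at -.27 0.5146
c side 71 yaw 0.014 ymin/max -0.295 -0.155 x at y=-.18 0.5399 at -.27 0.5412
c top 9 yaw 0.14 ymin/max -0.158 -0.147 x at y=-.18 0.542 at -.27 0.5546
d side 72 yaw 0.012 ymin/max -0.294 -0.151 x at y=-.18 0.5394 at -.27 0.5405
d top 8 yaw 0.104 ymin/max -0.158 -0.147 x at y=-.18 0.5408 at -.27 0.5502
e side 63 yaw 0.088 ymin/max -0.293 -0.155 x at y=-.18 0.5434 at -.27 0.5514
e top few
```

Emit:
{"method": "servo_tool", "body": {
  "plan": [-0.016,-0.002,0,0,0,0.01,0,-0.012,0,0,0,0,0.01,0]
}}

```text
time_s: 5.2
eef_pos: [0.5352, -0.2316, 0.1442]
tcp_rot: [0.027, -2.224, 2.216]
force: [-14.5, -2.1, 12.7]
gripper_width: 0.0003
```

```bash
python3 look.py f; python3 yaw.py f
```

```text
5.2 [ 0.53515142 -0.23160988  0.14420099] [-14.45894963  -2.13762902  12.72280885] 0.00033201209383419494 [ 0.012  0.022 -0.028 -0.02   0.035  0.009]
[[-1.    -0.014  0.011]
 [-0.011  0.003 -1.   ]
 [ 0.014 -1.    -0.003]]
f side 60 yaw 0.123 ymin/max -0.294 -0.155 x at y=-.18 0.5432 at -.27 0.5543
f top few
```

Emit:
{"method": "servo_tool", "body": {
  "plan": [-0.008,-0.004,0,0,0,0.01,0,-0.008,-0.004,0,0,0,0.01,0]
}}

```text
time_s: 5.5
eef_pos: [0.5338, -0.2314, 0.1453]
tcp_rot: [0.031, -2.224, 2.214]
force: [-8.0, -3.2, -5.1]
gripper_width: 0.0009
```

```bash
python3 look.py g; python3 yaw.py g
```

```text
5.5 [ 0.53379067 -0.23143031  0.1453359 ] [-8.02962089 -3.17899463 -5.12636231] 0.0008657130430062781 [-0.004  0.001 -0.008 -0.     0.025 -0.007]
[[-1.    -0.017  0.012]
 [-0.012  0.005 -1.   ]
 [ 0.017 -1.    -0.005]]
g side 64 yaw 0.087 ymin/max -0.293 -0.155 x at y=-.18 0.5434 at -.27 0.5512
g top 8 yaw 0.147 ymin/max -0.158 -0.147 x at y=-.18 0.5428 at -.27 0.5561
```

Emit:
{"method": "servo_tool", "body": {
  "plan": [-0.016,0,0,0,0,0.02,0,-0.016,0,0,0,0,0.01,0]
}}

```text
time_s: 5.8
eef_pos: [0.5352, -0.2314, 0.1446]
tcp_rot: [0.039, -2.223, 2.211]
force: [-19.6, -3.1, 14.2]
gripper_width: 0.0009
```

```bash
python3 look.py h; python3 yaw.py h
```

```text
5.8 [ 0.53519721 -0.23138029  0.14461865] [-19.61664344  -3.08930574  14.21231467] 0.000865338028637604 [ 0.027  0.049 -0.067 -0.043  0.096  0.028]
[[-1.    -0.022  0.013]
 [-0.013  0.005 -1.   ]
 [ 0.022 -1.    -0.006]]
h side 60 yaw 0.123 ymin/max -0.294 -0.155 x at y=-.18 0.5432 at -.27 0.5543
h top few
```

Emit:
{"method": "servo_tool", "body": {
  "plan": [-0.012,0,0,0,0,0.015,0,-0.012,0,0,0,0,0.015,0]
}}

```text
time_s: 6.1
eef_pos: [0.5349, -0.2314, 0.1448]
tcp_rot: [0.04, -2.224, 2.212]
force: [-12.1, -2.0, 6.4]
gripper_width: 0.0001
```

Emit:
{"method": "servo_tool", "body": {
  "plan": [-0.013,0,0,0,0,0.015,0,-0.013,0,0,0,0,0.015,0,-0.013,0,0,0,0,0.015,0]
}}

```text
time_s: 6.4
eef_pos: [0.5349, -0.2314, 0.1448]
tcp_rot: [0.043, -2.225, 2.211]
force: [-14.9, -3.0, 9.1]
gripper_width: 0.0002
```

Emit:
{"method": "servo_tool", "body": {
  "plan": [-0.013,0,0,0,0,0.015,0,-0.013,0,0,0,0,0.015,0,-0.013,0,0,0,0,0.015,0,-0.013,0,0,0,0,0.015,0,-0.013,0,0,0,0,0.015,0]
}}

```text
time_s: 6.9
eef_pos: [0.5349, -0.2314, 0.1448]
tcp_rot: [0.049, -2.226, 2.211]
force: [-14.2, -1.9, 8.1]
gripper_width: 0.0002
```

```bash
python3 look.py i; python3 yaw.py i
```

```text
6.9 [ 0.534884   -0.23140348  0.14482264] [-14.16039734  -1.86618905   8.08879643] 0.0002395744795020515 [-0.001  0.003 -0.004 -0.002  0.006 -0.004]
[[-1.    -0.025  0.019]
 [-0.02   0.007 -1.   ]
 [ 0.025 -1.    -0.007]]
i side 61 yaw 0.113 ymin/max -0.294 -0.155 x at y=-.18 0.5431 at -.27 0.5533
i top 8 yaw 0.137 ymin/max -0.161 -0.147 x at y=-.18 0.5428 at -.27 0.5552
```

Emit:
{"method": "servo_tool", "body": {
  "plan": [-0.016,0,0,0,0,0.02,0,-0.016,0,0,0,0,0.02,0,-0.016,0,0,0,0,0.02,0,-0.016,0,0,0,0,0.02,0,-0.016,0,0,0,0,0.02,0]
}}

```text
time_s: 7.5
eef_pos: [0.5351, -0.2314, 0.1447]
tcp_rot: [-0.05, 2.229, -2.212]
force: [-16.8, -1.8, 9.8]
gripper_width: 0.0007
```

```bash
python3 look.py j; python3 yaw.py j
```

```text
7.5 [ 0.53510951 -0.23142104  0.1447131 ] [-16.77811502  -1.7554248    9.76527563] 0.0006854374741042172 [-0.002 -0.002  0.006  0.006 -0.007 -0.011]
[[-0.999 -0.022  0.023]
 [-0.023  0.007 -1.   ]
 [ 0.021 -1.    -0.008]]
j side 60 yaw 0.123 ymin/max -0.294 -0.155 x at y=-.18 0.5432 at -.27 0.5543
j top few
```

View pics/j.png

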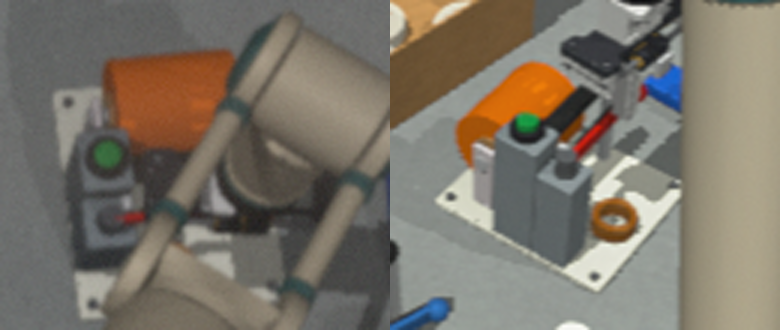

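Emit:
{"method": "servo_tool", "body": {
  "plan": [-0.016,0,0,0,0,0.02,0,-0.016,0,0,0,0,0.02,0,-0.016,0,0,0,0,0.02,0,-0.016,0,0,0,0,0.02,0,-0.016,0,0,0,0,0.02,0]
}}

```text
time_s: 8.1
eef_pos: [0.5352, -0.2314, 0.1447]
tcp_rot: [-0.05, 2.226, -2.207]
force: [-16.9, -2.3, 9.6]
gripper_width: 0.0004
```

Emit:
{"method": "servo_tool", "body": {
  "plan": [-0.016,0,0,0,0,0.02,0,-0.016,0,0,0,0,0.02,0,-0.016,0,0,0,0,0.02,0]
}}

```text
time_s: 8.4
eef_pos: [0.5353, -0.2314, 0.1447]
tcp_rot: [-0.05, 2.224, -2.204]
force: [-16.3, -2.8, 9.1]
gripper_width: 0.0006
```

Held for over 2 s at about 15 N. Now easing back out, controlled, past the out position.

Emit:
{"method": "servo_tool", "body": {
  "plan": [0.012,0,0,0,0,0,0,0.012,0,0,0,0,0,0,0.012,0,0,0,0,0,0,0.012,0,0,0,0,0,0,0.012,0,0,0,0,0,0]
}}

```text
time_s: 8.9
eef_pos: [0.4998, -0.2301, 0.1449]
tcp_rot: [-0.058, 2.233, -2.202]
force: [1.2, -0.2, -0.8]
gripper_width: 0.0005
```

Emit:
{"method": "servo_tool", "body": {
  "plan": [0.016,0,0,0,0,0,0,0.016,0,0,0,0,0,0,0.03,0,0,0,0,0,0,0.03,0,0,0,0,0,0,0,0,0,0,0,0,0]
}}

```text
time_s: 9.4
eef_pos: [0.4529, -0.2327, 0.1463]
tcp_rot: [-0.05, 2.226, -2.203]
force: [0.0, 0.1, 0.2]
gripper_width: 0.0006
```

```bash
python3 look.py k; python3 yaw.py 0 k
```

```text
9.4 [ 0.45292866 -0.23271264  0.1463163 ] [0.03201381 0.12487477 0.1570651 ] 0.0006486661237708147 [-0.001  0.007 -0.015  0.016 -0.028  0.001]
[[-0.999 -0.016  0.029]
 [-0.03   0.01  -1.   ]
 [ 0.016 -1.    -0.011]]
0 side 153 yaw -0.152 ymin/max -0.296 -0.148 x at y=-.18 0.5293 at -.27 0.5155
0 top 129 yaw -0.167 ymin/max -0.287 -0.147 x at y=-.18 0.5297 at -.27 0.5146
k side 99 yaw -0.146 ymin/max -0.247 -0.148 x at y=-.18 0.5291 at -.27 0.5159
k top 63 yaw -0.137 ymin/max -0.221 -0.147 x at y=-.18 0.5294 at -.27 0.517
```

View pics/k.png

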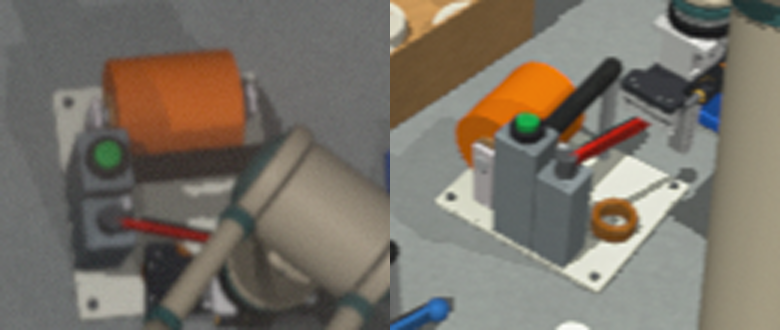

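Emit:
{"method": "servo_tool", "body": {
  "plan": [0,-0.08,0,0,0,0.01,0,0,-0.08,0,0,0,0.01,0,0,-0.06,0,0,0,0,0,0,0,0,0,0,0,0]
}}

```text
time_s: 9.9
eef_pos: [0.4568, -0.2343, 0.2592]
tcp_rot: [-0.03, 2.218, -2.192]
force: [0.9, -0.4, -0.1]
gripper_width: 0.0004
```

Emit:
{"method": "servo_tool", "body": {
  "plan": [-0.06,0,-0.05,0,0,0,0,-0.06,0,-0.05,0,0,0,0,-0.06,0,-0.05,0,0,0,0,-0.06,0,-0.04,0,0,0,0,0,0,0,0,0,0,0]
}}

```text
time_s: 10.4
eef_pos: [0.5791, -0.1338, 0.2571]
tcp_rot: [-0.026, 2.22, -2.195]
force: [-0.3, 0.0, 0.1]
gripper_width: 0.0006
```

```bash
python3 look.py l
```

```text
10.4 [ 0.57906299 -0.13384775  0.25706074] [-0.32602492  0.04426527  0.10538548] 0.0005726823801136881 [-0.018 -0.014  0.042 -0.054  0.025 -0.007]
[[-1.     0.002  0.026]
 [-0.026  0.012 -1.   ]
 [-0.003 -1.    -0.012]]
```

View pics/l.png

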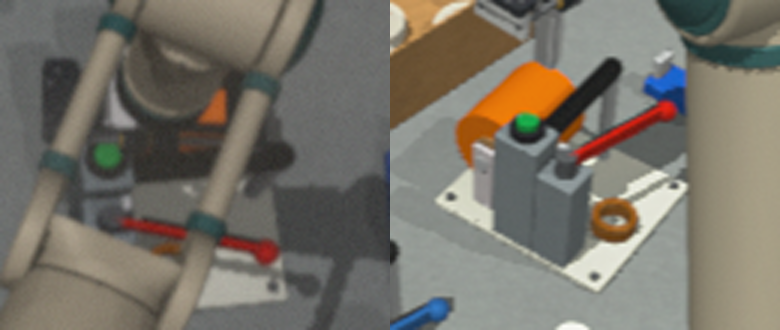

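Emit:
{"method": "servo_tool", "body": {
  "plan": [-0.02,0,-0.02,0,0,0,0,0,0,0,0,0,0,0,0,0.03,0,0,0,0,0,0,0.03,0,0,0,0,0,0,0,0,0,0,0,0]
}}

```text
time_s: 11.0
eef_pos: [0.5834, -0.1279, 0.2268]
tcp_rot: [-0.022, 2.222, -2.203]
force: [-0.4, -0.1, 0.1]
gripper_width: 0.0003
```

```bash
python3 look.py m
```

```text
11.0 [ 0.58341562 -0.12786947  0.22675198] [-0.40633938 -0.05029847  0.14966407] 0.0003327437472855595 [-0.009 -0.018 -0.032 -0.003  0.01  -0.001]
[[-1.    -0.002  0.018]
 [-0.018  0.008 -1.   ]
 [ 0.001 -1.    -0.008]]
```

View pics/m.png

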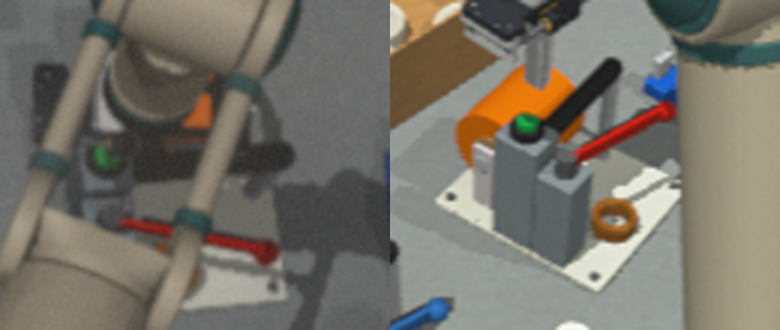

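Emit:
{"method": "servo_tool", "body": {
  "plan": [-0.014,0,-0.012,0,0,0,0,0,0,0,0,0,0,0,0,0.02,0,0,0,0,0,0,0.012,0,0,0,0,0,0,0,0,0,0,0,0]
}}

```text
time_s: 11.6
eef_pos: [0.5935, -0.1224, 0.2145]
tcp_rot: [-0.012, 2.215, -2.203]
force: [-0.3, 0.2, 0.1]
gripper_width: 0.0004
```

```bash
python3 look.py n; python3 -c "
from h import *
print(proj(load('siden'),(.5895,-.1225,.212)))"
```

```text
11.6 [ 0.59352398 -0.12235246  0.21451023] [-0.25052238  0.17803581  0.13539114] 0.0004081604098910629 [ 0.002  0.    -0.001 -0.001 -0.001 -0.001]
[[-1.     0.007  0.018]
 [-0.018  0.006 -1.   ]
 [-0.007 -1.    -0.006]]
[345.38536232 167.70037728]
```

View pics/n.png

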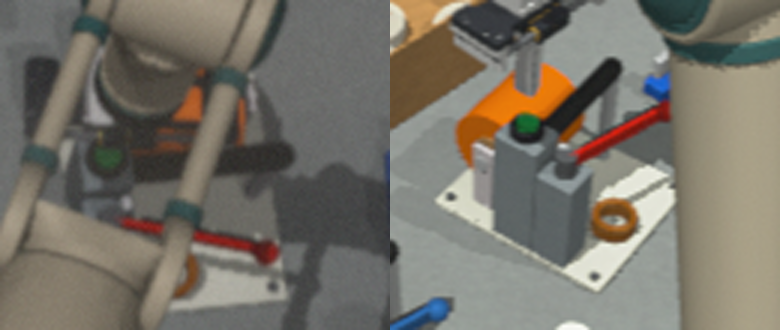

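Run:
```python
from h import *
im=[]
for n,b in(("top",(350,130,430,210)),("side",(310,125,390,205))):
    c=load(n+"n"); s=observe=None
    x0,y0,x1,y1=b
    a=cv2.resize(c["color"][y0:y1,x0:x1,::-1],None,fx=5,fy=5,interpolation=cv2.INTER_CUBIC)
    a=np.clip(a.astype(float)*1.6,0,255).astype(np.uint8)
    for X,col in(((.5935,-.1224,.2145),(0,0,255)),((.5935,-.1224,.30),(255,0,0)),((.5895,-.1225,.202),(255,255,0))):
        p=proj(c,X);print(n,X,p);cv2.circle(a,(int((p[0]-x0+.5)*5),int((p[1]-y0+.5)*5)),3,col,-1)
    im.append(a)
cv2.imwrite("pics/n2.png",np.hstack(im))
```

```text
top (0.5935, -0.1224, 0.2145) [375.91974679 179.09356315]
top (0.5935, -0.1224, 0.3) [379.5323923 171.1023495]
top (0.5895, -0.1225, 0.202) [375.42613793 181.56013553]
side (0.5935, -0.1224, 0.2145) [344.53375693 166.5988293 ]
side (0.5935, -0.1224, 0.3) [345.49601696 147.00769132]
side (0.5895, -0.1225, 0.202) [345.27407124 169.86253065]
```

View pics/n2.png

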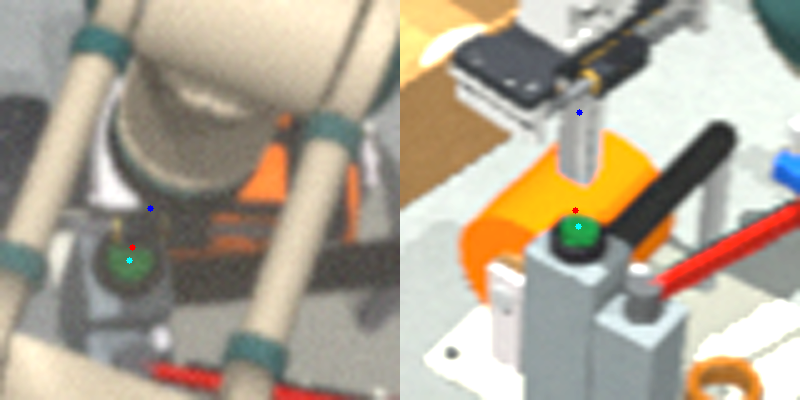

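Emit:
{"method": "servo_tool", "body": {
  "plan": [0.006,0.01,0,0,0,0,0,0,0.004,0,0,0,0,0,0,0,0,0,0,0,0]
}}

```text
time_s: 12.0
eef_pos: [0.5906, -0.1226, 0.2077]
tcp_rot: [-0.011, 2.214, -2.203]
force: [0.8, 0.0, -0.0]
gripper_width: 0.0005
```

```bash
cat > z.py <<'E'
import sys
from h import *
from station import observe
e=observe()["eef_pos"]; im=[]
for n,b in(("top",(350,130,430,210)),("side",(310,125,390,205))):
    c=load(n+sys.argv[1]); x0,y0,x1,y1=b
    a=cv2.resize(c["color"][y0:y1,x0:x1,::-1],None,fx=5,fy=5,interpolation=cv2.INTER_CUBIC)
    a=np.clip(a.astype(float)*1.6,0,255).astype(np.uint8)
    for X,col in((e,(0,0,255)),((.5895,-.1225,.202),(255,255,0))):
        p=proj(c,X);cv2.circle(a,(int((p[0]-x0+.5)*5),int((p[1]-y0+.5)*5)),2,col,-1)
    im.append(a)
cv2.imwrite(f"pics/z{sys.argv[1]}.png",np.hstack(im))
E
python3 look.py o; python3 z.py o
```

```text
12.0 [ 0.59059273 -0.12261013  0.20773023] [ 0.81823716  0.01680342 -0.04430073] 0.0005013132467739933 [-0.003 -0.002  0.007 -0.001  0.001 -0.001]
[[-1.     0.008  0.018]
 [-0.018  0.005 -1.   ]
 [-0.008 -1.    -0.005]]
```

View pics/zo.png

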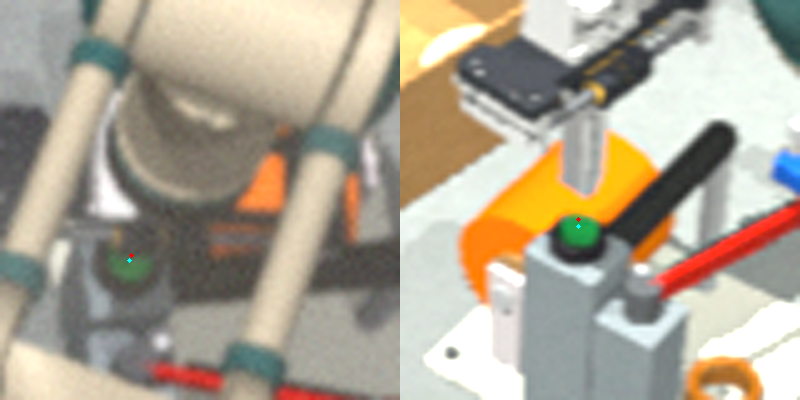

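Emit:
{"method": "servo_tool", "body": {
  "plan": [0,0.006,0,0,0,0,0,0,0.006,0,0,0,0,0,0,0,0,0,0,0,0]
}}

```text
time_s: 12.4
eef_pos: [0.591, -0.1227, 0.2018]
tcp_rot: [-0.01, 2.213, -2.203]
force: [0.6, 0.6, 0.9]
gripper_width: 0.0006
```

```bash
python3 look.py p; python3 z.py p
```

```text
12.4 [ 0.59103231 -0.12270432  0.20182898] [0.56830234 0.57284035 0.85081589] 0.0006303214467205211 [-0.    -0.001 -0.005  0.    -0.001  0.   ]
[[-1.     0.009  0.018]
 [-0.018  0.005 -1.   ]
 [-0.009 -1.    -0.005]]
```

View pics/zp.png

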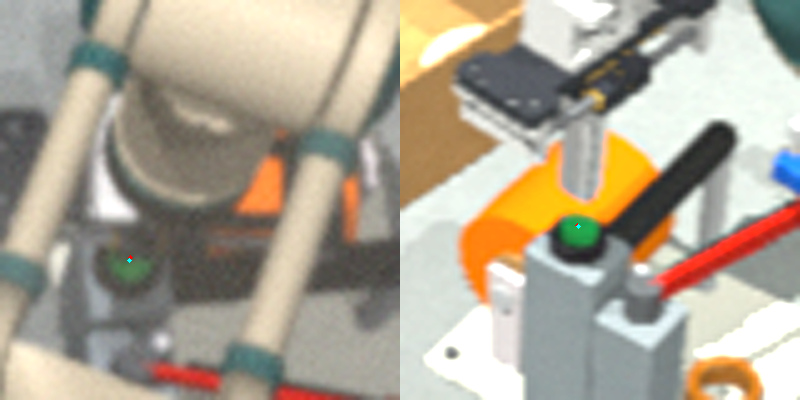

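Run:
```python
from h import *
a=[]
for t in("top0","topm","topp"):
    c=load(t)["color"][155:200,355:395,::-1].astype(float)
    a.append(cv2.resize(np.clip((c/255)**.5*255*1.2,0,255).astype(np.uint8),(266,300),interpolation=cv2.INTER_CUBIC))
b=[]
for t in("side0","sidem","sidep"):
    c=load(t)["color"][145:190,325:365,::-1].astype(float)
    b.append(cv2.resize(np.clip((c/255)**.7*255*1.2,0,255).astype(np.uint8),(266,300),interpolation=cv2.INTER_CUBIC))
cv2.imwrite("pics/gam.png",np.vstack([np.hstack(a),np.hstack(b)]))
```

```text
(no output)
```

View pics/gam.png

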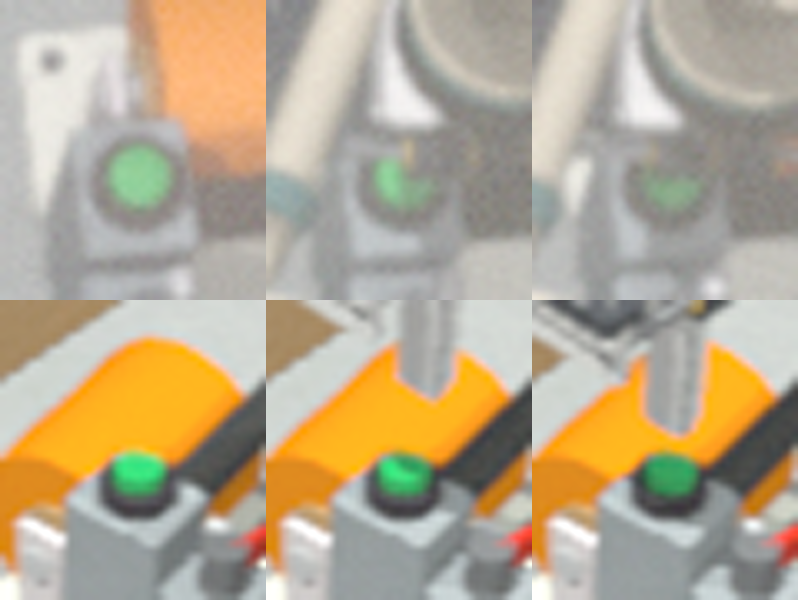

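Run:
```python
from h import *
T,S=load("topp"),load("sidep")
for tu in((375.8,181.5),(374,181.5),(374,180),(377,181)): print(tu,tri(T,tu,S,(347.4,165)))
for z in(.2,.21,.22,.23): print(z,onz(S,(347.4,165),z),onz(T,(374,181),z))
```

```text
(375.8, 181.5) (array([ 0.58141796, -0.12111442,  0.23086054]), np.float64(0.0022434720789729877))
(374, 181.5) (array([ 0.57876133, -0.11624532,  0.2361521 ]), np.float64(0.004674177578902171))
(374, 180) (array([ 0.58196295, -0.11725718,  0.23408718]), np.float64(0.008272792835257316))
(377, 181) (array([ 0.58428156, -0.12473108,  0.22660044]), np.float64(0.0018152861297060213))
0.2 [ 0.60256958 -0.14714416  0.2       ] [ 0.59143273 -0.11864375  0.2       ]
0.21 [ 0.59537295 -0.13885688  0.21      ] [ 0.58888301 -0.11763624  0.21      ]
0.22 [ 0.58817632 -0.13056961  0.22      ] [ 0.58633328 -0.11662872  0.22      ]
0.23 [ 0.58097969 -0.12228233  0.23      ] [ 0.58378355 -0.11562121  0.23      ]
```

Emit:
{"method": "servo_tool", "body": {
  "plan": [0,0.01,0,0,0,0,0,0,0.01,0,0,0,0,0,0,0.008,0,0,0,0,0,0,0,0,0,0,0,0]
}}

```text
time_s: 12.9
eef_pos: [0.5914, -0.1227, 0.1869]
tcp_rot: [-0.009, 2.213, -2.203]
force: [0.3, -0.4, 0.3]
gripper_width: 0.0007
```

```bash
python3 look.py q; python3 z.py q
```

```text
12.9 [ 0.5913911  -0.12267065  0.18690622] [ 0.27564738 -0.38801841  0.30552949] 0.0007381068356322979 [ 0.004 -0.002 -0.003  0.003 -0.001  0.002]
[[-1.     0.009  0.018]
 [-0.018  0.005 -1.   ]
 [-0.009 -1.    -0.005]]
```

View pics/zq.png

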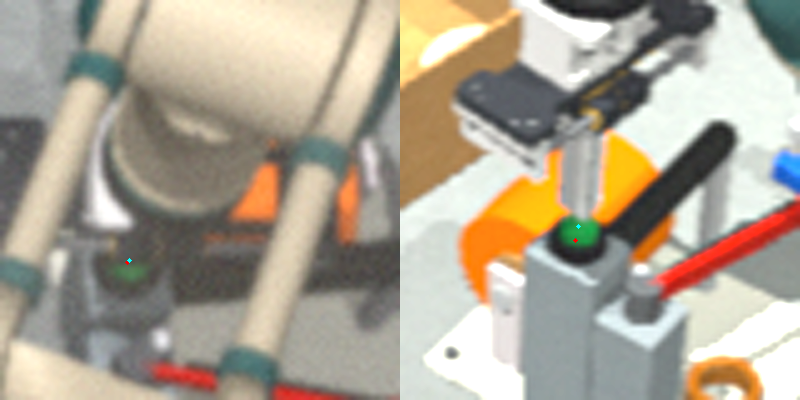

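Emit:
{"method": "servo_tool", "body": {
  "plan": [0.004,0.006,0,0,0,0,0,0,0.006,0,0,0,0,0,0,0,0,0,0,0,0]
}}

```text
time_s: 13.3
eef_pos: [0.5899, -0.1229, 0.1814]
tcp_rot: [-0.007, 2.212, -2.202]
force: [-0.1, 0.1, 0.3]
gripper_width: 0.0004
```

Emit:
{"method": "servo_tool", "body": {
  "plan": [0,0.006,0,0,0,0,0,0,0.006,0,0,0,0,0,0,0,0,0,0,0,0]
}}

```text
time_s: 13.6
eef_pos: [0.5902, -0.123, 0.1757]
tcp_rot: [-0.006, 2.211, -2.202]
force: [-0.7, 0.0, 2.3]
gripper_width: 0.0005
```

```bash
python3 look.py r; python3 z.py r
```

```text
13.6 [ 0.59016754 -0.12295949  0.17568814] [-7.44806324e-01  1.11188621e-03  2.30304996e+00] 0.0005435871695024836 [ 0.    -0.005 -0.005 -0.001  0.007 -0.001]
[[-1.     0.012  0.018]
 [-0.018  0.004 -1.   ]
 [-0.012 -1.    -0.004]]
```

View pics/zr.png

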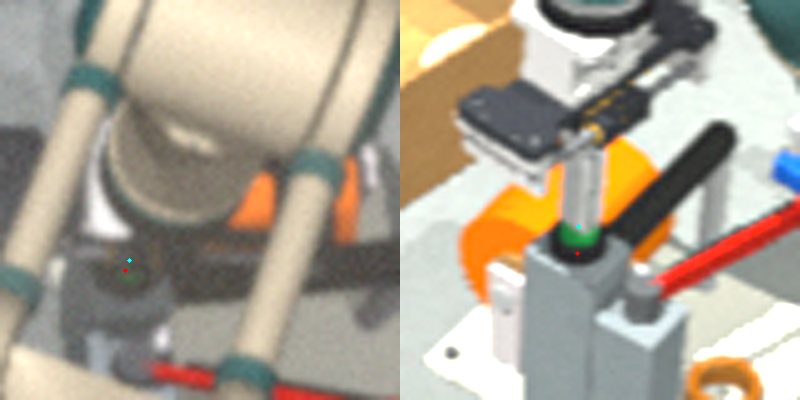

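Emit:
{"method": "servo_tool", "body": {
  "plan": [0,0.008,0,0,0,0,0,0,0.008,0,0,0,0,0,0,0.004,0,0,0,0,0]
}}

```text
time_s: 14.0
eef_pos: [0.5904, -0.1231, 0.1715]
tcp_rot: [-0.002, 2.207, -2.202]
force: [-3.4, 0.4, 11.9]
gripper_width: 0.0004
```

Emit:
{"method": "servo_tool", "body": {
  "plan": [0,0.008,0,0,0,0,0,0,0.008,0,0,0,0,0,0,0.008,0,0,0,0,0]
}}

```text
time_s: 14.3
eef_pos: [0.5907, -0.1232, 0.1713]
tcp_rot: [0.006, 2.198, -2.202]
force: [-6.2, 1.8, 20.3]
gripper_width: 0.0005
```

```bash
python3 look.py s; python3 z.py s
```

```text
14.3 [ 0.59069046 -0.12315091  0.1712784 ] [-6.22372425  1.8432574  20.3168465 ] 0.0004937335719308234 [ 0.002 -0.016  0.026 -0.002 -0.041  0.   ]
[[-1.     0.024  0.019]
 [-0.019 -0.001 -1.   ]
 [-0.024 -1.     0.002]]
```

View pics/zs.png

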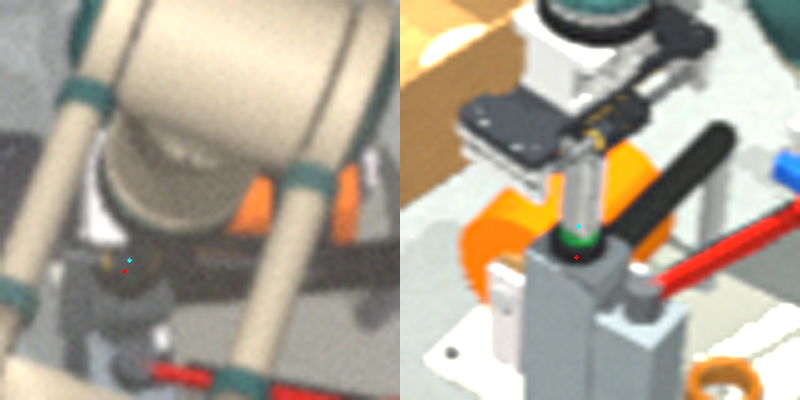

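Fully down (20 N, no further travel). Lifting straight up and clear.

Emit:
{"method": "servo_tool", "body": {
  "plan": [0,-0.012,0,0,0,0,0,0,-0.02,0,0,0,0,0,0,-0.04,0,0,0,0,0,0,-0.06,0,0,0,0,0,0,-0.06,0,0,0,0,0]
}}

```text
time_s: 14.9
eef_pos: [0.586, -0.1222, 0.2661]
tcp_rot: [-0.002, 2.205, -2.202]
force: [0.9, -1.1, -0.6]
gripper_width: 0.0005
```

Emit:
{"method": "servo_tool", "body": {
  "plan": [0.06,-0.02,0.03,0,0,0,0,0.08,0,0.08,0,0,0,0,0.08,0,0.08,0,0,0,0,0.08,0,0.08,0,0,0,0,0,0,0,0,0,0,0]
}}

```text
time_s: 15.4
eef_pos: [0.4501, -0.2532, 0.2758]
tcp_rot: [0.002, 2.194, -2.201]
force: [0.8, 0.6, 0.2]
gripper_width: 0.0007
```

Emit:
{"method": "servo_tool", "body": {
  "plan": [0.04,0,0.08,0,0,0,0,0.04,0,0.08,0,0,0,0,0,0,0.06,0,0,0,0,0,0,0,0,0,0,0,0,0,0,0,0,0,0]
}}

```text
time_s: 15.9
eef_pos: [0.4132, -0.3665, 0.2735]
tcp_rot: [0.004, 2.197, -2.196]
force: [0.1, 0.0, 0.5]
gripper_width: 0.0005
```

```bash
python3 look.py t; python3 yaw.py 0 t
python3 - <<'E'
from h import *
a=np.vstack([load("topt")["color"],])[:,:,::-1]; cv2.imwrite("pics/topt.png",a)
for n,r in(("top",(355,170,390,195)),("side",(335,155,360,182))):
    for t in("0","t"):
        ys,xs=np.nonzero(comps(load(n+t),"green",r)); print(n,t,len(xs),xs.mean(),ys.mean())
E
```

```text
15.9 [ 0.41316753 -0.3664935   0.27350714] [0.0853816  0.04115581 0.45709892] 0.0005395674086110698 [-0.011  0.024 -0.012 -0.005 -0.02   0.003]
[[-0.999  0.027  0.023]
 [-0.023  0.001 -1.   ]
 [-0.027 -1.    -0.   ]]
0 side 153 yaw -0.152 ymin/max -0.296 -0.148 x at y=-.18 0.5293 at -.27 0.5155
0 top 129 yaw -0.167 ymin/max -0.287 -0.147 x at y=-.18 0.5297 at -.27 0.5146
t side 153 yaw -0.152 ymin/max -0.296 -0.148 x at y=-.18 0.5293 at -.27 0.5155
t top 133 yaw -0.163 ymin/max -0.287 -0.147 x at y=-.18 0.5295 at -.27 0.5147
top 0 53 375.45283018867923 181.0566037735849
top t 53 375.5660377358491 180.96226415094338
side 0 46 345.3695652173913 170.7608695652174
side t 46 345.2608695652174 170.69565217391303
```

View pics/topt.png

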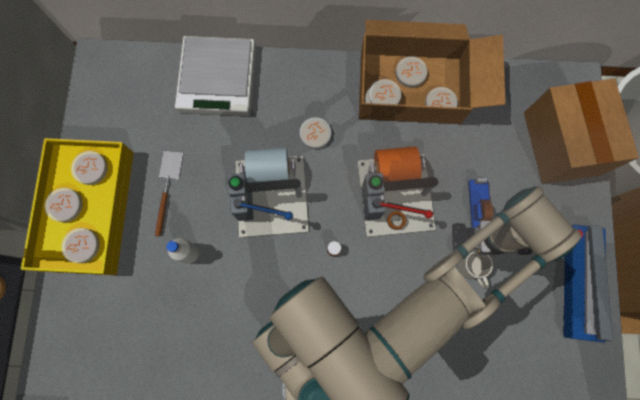

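View pics/t.png

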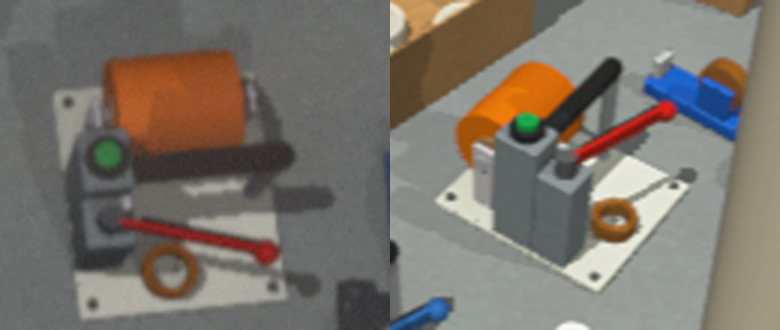

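Run:
```python
from h import *
S0=load("side0")
import math
# ball from out: centroid of ball pixels; rotate about pivot by theta
piv=np.array([.5345,-.131]);
for th in(0,.24,.26,.28,.30):
    yaw=-.155+th; b=piv+.15*np.array([math.sin(yaw),-math.cos(yaw)])
    print(th,b.round(4),proj(S0,(b[0],b[1],.165)))
im=[]
for t in("side0","sideg","sidei","sidej"):
    c=load(t)["color"]; m=comps(load(t),"red",(383,150,420,175)); ys,xs=np.nonzero(m); print(t,len(xs),xs.mean(),ys.mean(),xs.min(),xs.max(),ys.min(),ys.max())
    im.append(cv2.resize(c[150:190,355:395,::-1],(320,320),interpolation=cv2.INTER_CUBIC))
im=[cv2.resize(i,(260,260)) for i in im]
cv2.imwrite("pics/stop.png",np.vstack([np.hstack(im[:2]),np.hstack(im[2:])]))
```

```text
0 [ 0.5113 -0.2792] [390.98746876 166.9183601 ]
0.24 [ 0.5472 -0.2805] [383.42199672 161.94984693]
0.26 [ 0.5502 -0.2802] [382.73206544 161.59298228]
0.28 [ 0.5532 -0.2798] [382.03415563 161.24539301]
0.3 [ 0.5562 -0.2794] [381.32852152 160.90716991]
side0 57 388.64912280701753 167.6140350877193 383 394 164 172
sideg 5 384.4 160.8 384 385 160 162
sidei 4 384.0 160.5 384 384 159 162
sidej 3 384.0 160.0 384 384 159 161
```

View pics/stop.png

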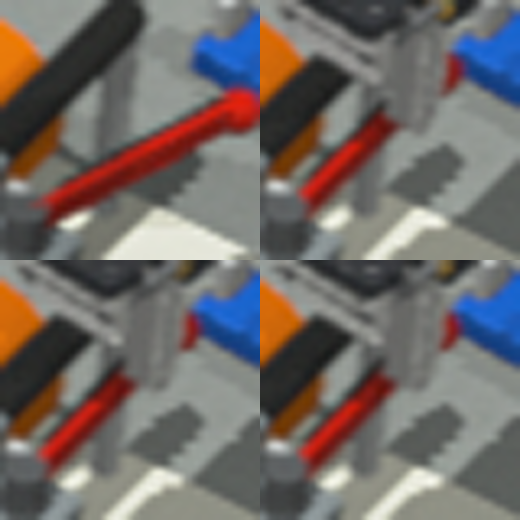

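```bash
python3 -c "
from station import *
print(close_job())"
```

```text
the job is handed in; nothing more can be done
None
```

I pressed the red lever in to its stop, held it there, and let it spring fully back out. I then pressed the green button on the same stand right down and let it up. The job is handed in at about 16 s of the 54 s allowed.

- **Lever pressed in:** I pushed with the shut fingers only, from the outer face. At the stop the position stayed at about x = 0.535 m while the force varied between 12 and 20 N. In the side picture the blade looked parallel to the bar. The first push reached the stop but eased off slightly (about 1.4 mm, 8 N), so I pushed again. From there I held it for about 2.5 s at about 12–17 N, the last 1.5 s at about 16–17 N.
- **Lever back out:** In the last pictures the lever's angle and pixels match the first picture (side view −0.152 rad both times).
- **Button:** It moved about 6 mm, then the force rose to 20 N with no further travel. After release its position matched the start to about 0.1 px in both views.
- **Surroundings:** The last top view shows the blue stand and the loose things where they were. The robot is clear and the force reads close to zero.

Two checks disagreed:

- **Fingertip height:** In the pictures the fingertips sat about 26 mm higher than the reported tool position. So the lever was probably touched on the upper part of its blade, not at mid-height. I pressed the button by feel and camera instead.
- **Lever angle at the stop:** With the fingers hiding part of the blade, the angle read about 0.02 rad short of the stop. I relied on the steady force and position, and on where the ball end appeared, to judge that it was against the stop.

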